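Clamp the sharpening stone between the stops of its holder

ROBOT

A 7-joint arm with a two-finger parallel gripper is mounted at the origin on the work surface. World frame = base frame: x ahead of the robot, y to its left, z up, the work surface at z = 0. Lengths are in m, angles in rad, forces in N, time in s.
With the tool pointing down it reaches from about 0.425 to 0.875 m from the base axis. Payload 4.7 kg.
Tool frame: the origin (TCP) lies between the finger pads; the fingertips stand 14 mm ahead of it and the grasp point (between the pads) lies 5 mm behind it; z points along the fingers, y is the line along which they close (so a half turn about z gives the same grasp; the last joint's range is limited). The gripper opens to 87 mm and grips with 3 to 60 N. Pads are 19 mm wide; open, the fingers measure 117 mm over their backs; the gripper's body (75 mm by 190 mm) begins 51 mm behind the grasp point.
Start: joints at [1.235, 0.321, -0.07, 1.45, 0.023, 1.371, -0.057], TCP at [0.223, -0.611, 0.237] pointing down, gripper open.
Joint ranges: [-2.86, 2.86], [-0.3, 2.09], [-1.38, 1.24], [0.06, 2.45], [-1.56, 4.7], [0.09, 2.05], [-2.69, 2.69]. Speed limits (rad/s): [2.57, 2.57, 3.14, 3.14, 3.14, 3.14, 3.14].

INTERFACE

Orientations are given as a rotation vector (axis times angle).
In Python, from bench import ctrl gives the robot as it stands.
- The arm moves only by the tool step_arm, never from a script. Its argument "commands" is a list of rows, each an object with "travel": the shift along the tool's x, y, z in m, a list of three; "turn": the turn, a rotation vector about the tool's x, y, z in degrees, a list of three. A call has 1 to 5 rows; each row is the pose to reach, as a shift and turn from the pose commanded when the call began, along the tool's axes at that moment; what a row does not reach only later rows make up. A row lasts 1/10 s, in which the tool goes at most 50 mm and 8.59 degrees, less where a joint would pass 70% of its speed; a pose out of reach is approached as far as the arm can. A call with a gripper value outside its range is refused whole. "gripper" is the opening, from 0 (shut) to 1 (fully open), set as the call begins (left out, the last holds). The fingers move at their own pace and stop on an object; "force" is the grip in N (left out, the last holds). Time passes only in rows, so rows that repeat a pose let the fingers close. It gives the time, the measured TCP pose, the force, the opening and the grip force at its end, in the units of the state.
- ctrl.get_state(): the state, without advancing time (a new reading comes with each control period).
- ctrl.get_image(name): name is "side" or "top" or "wrist"; returns the picture (480x640x3 uint8, red, green, blue); there is no depth.
- ctrl.camera_model(name): a dict with "fx", "fy", "cx", "cy" (pixels), "R" (3x3) and "t" (3): a world point X has camera coordinates R X + t; the wrist camera has in their place "T_tool_cam" (4x4, takes a point from camera to tool coordinates, whose origin is the TCP and whose axes are the flange's). Camera axes: x right, y down, z forward; pixel columns grow to the right and rows downward; lengths in m; the calibration is good to about 2 mm. A picture is of the moment at which its call begins: read the wrist's pose just before it. camera_model takes no time and is no camera call.
- ctrl.close_job(): hands the job in; it is judged then, once.
The state is a dict: "time": time; "joint_positions": joint angles; "qd": joint speeds; "joint_torque": joint torques, N m; "position": TCP position; "tool_rot": TCP orientation; "ft_force": force on the tool from outside, world axes, zero at the start; "torque": the same for the moment, N m; "grip_width": opening from 0.0 (shut) to 1.0 (fully open); "grip_force": force on a finger pad.
Only numpy, scipy, OpenCV 4.12 (cv2) and the standard library are available. Lean on these libraries where they do the work, as an engineer would, in place of code of your own. Each camera call takes 0.05 s, during which the arm holds its last target. There are 200 camera calls.

TASK

The sharpening stone lies loose in its holder, between two stop blocks. One of the blocks is already clamped where it has to stay and the other is loose, but the levers do not show which, so find out by trying to move them; then push the loose block in until it presses the stone home against the clamped one, with no gap at either end, and clamp it hard there by turning its lever clockwise. Leave the set block and its lever as they are, and do not disturb the other things on the bench.

Things in the scene. Friction and masses are not known exactly. Their poses are not given: they have to be found in the camera images.
- holder: the stone holder: a dark hardwood board 110 mm (x) by 500 mm (y) by 25 mm, fixed to the bench, with an aluminium track along its middle in which the two stop blocks slide. Origin: centre of its underside, on the bench; y along the board towards the left block
- stone: sharpening stone: grey stone 70 x 204 x 27 mm glued on a wooden base 76 x 210 x 28 mm, about 0.8 kg, lying loose on the board between the blocks, its length (y) along the board. Origin: centre of the base's underside, on the board's top; its top is 80 mm above the bench. It takes 3 to 6 N to slide along the board
- stone_end_left (a point): centre of the left end face of the base, 105 mm along +y from the stone's origin
- stone_end_right (a point): centre of the right end face of the base, 105 mm along -y
- block_left: left stop block (at the board's +y end): beech, 90 mm across the board (x), 74 mm along it, 25 mm high, lip 12 mm higher along the inner edge. Slides along the board: 2 to 3 N when loose, holds over 25 N when clamped. Origin on the board's top under the hub; y points outwards, away from the stone. Rubber inner face at y = -44 mm, back of lip -22, outer end face +30
- block_left_face (a point): centre of the rubber inner face of the left block (axes as the block's)
- block_left_outer (a point): centre of the flat outer end face of the left block (90 mm wide, from 25 to 50 mm above the bench), where it can be pushed towards the stone
- lever_left: left clamp lever: dark hub of 25 mm diameter, round black handle 16 mm thick reaching 93 mm from the axis. Turns about the vertical through its origin; clockwise from above tightens. Loose it takes about 1.5 N at the handle's end; once the screw bites the force climbs steadily: 4 to 5 N when just clamped, 8 to 12 N when hard. A loose one bites after 0.2 to 1.1 rad and is hard 0.7 to 1 rad later
- lever_left_hub (a point): on the axis of the left lever, 69 mm above the bench, near the hub's top; the screw lowers it only 0.9 mm per rad
- lever_left_end (a point): middle of the left lever's handle, 85 mm from its axis, 73 mm above the bench. From hub to here is the lever's direction: at the start it stands out over the outer end, 35 to 65 degrees anticlockwise (seen from above) from the block's y axis, whether clamped or loose; the handle clears the block's foot by 10 mm
- block_right: right stop block (at the board's -y end): beech, 90 mm across the board (x), 74 mm along it, 25 mm high, lip 12 mm higher along the inner edge. Slides along the board: 2 to 3 N when loose, holds over 25 N when clamped. Origin on the board's top under the hub; y points outwards, away from the stone. Rubber inner face at y = -44 mm, back of lip -22, outer end face +30
- block_right_face (a point): centre of the rubber inner face of the right block (axes as the block's)
- block_right_outer (a point): centre of the flat outer end face of the right block (90 mm wide, from 25 to 50 mm above the bench), where it can be pushed towards the stone
- lever_right: right clamp lever: dark hub of 25 mm diameter, round black handle 16 mm thick reaching 93 mm from the axis. Turns about the vertical through its origin; clockwise from above tightens. Loose it takes about 1.5 N at the handle's end; once the screw bites the force climbs steadily: 4 to 5 N when just clamped, 8 to 12 N when hard. A loose one bites after 0.2 to 1.1 rad and is hard 0.7 to 1 rad later
- lever_right_hub (a point): on the axis of the right lever, 69 mm above the bench, near the hub's top; the screw lowers it only 0.9 mm per rad
- lever_right_end (a point): middle of the right lever's handle, 85 mm from its axis, 73 mm above the bench. From hub to here is the lever's direction: at the start it stands out over the outer end, 35 to 65 degrees anticlockwise (seen from above) from the block's y axis, whether clamped or loose; the handle clears the block's foot by 10 mm
- dressing_stone: a small stone block 45 x 80 x 30 mm lying before the holder (bystander)
- flattening_plate: a flat steel plate 70 x 170 x 10 mm lying behind the holder (bystander)
- paring_knife: a knife 225 mm long with a light wooden handle (its -x side) lying behind the holder, origin at the joint of handle and blade (bystander)
- long_knife: a knife 310 mm long with a dark wooden handle lying further back (bystander)
- strop: a leather-faced wooden block 60 x 230 x 20 mm lying before the holder (bystander)
- spray_bottle: a clear bottle, 66 mm across and 170 mm high, to the left (bystander)
- screwdriver: a screwdriver 200 mm long, to the right (bystander)
- tin: an open steel tin, 76 mm across and 85 mm high, front left (bystander)
Things that resemble listed ones, but are neither listed nor needed, are in the scene too. What is shaped like the stone but yellow is not meant.

How it is judged:
On the way:
1. the loose block has pressed the stone home: no gap over 2 mm between the stone and either block (y of stone_end_left in the frame of block_left_face above -0.002 m and y of stone_end_right in the frame of block_right_face above -0.002 m), for 0.2 s.
At the end, for the whole second after the job is handed in: Stone flat, at rest, within 15 mm and 0.03 rad of the board's middle line, no gap over 2 mm to either block; both levers' screws press with over 30 N; the block clamped from the start is within 3 mm of its place, its lever's end within 15 mm (all of step 1 and contact force between each of lever_left, lever_right and anything else above 30 N and ((distance of block_left from where it was at the start of the episode below 0.003 m and distance of lever_left_end from where it was at the start of the episode below 0.015 m) or (distance of block_right from where it was at the start of the episode below 0.003 m and distance of lever_right_end from where it was at the start of the episode below 0.015 m)) and height (world z) of stone below 0.03 m and angle between the y axis of stone and the y axis of holder, either way round below 0.03 rad and x of stone in the frame of holder between -0.015 and 0.015 m and linear speed of stone below 0.01 m/s); the robot touches nothing.
It fails at once if another thing on the bench is shoved more than 25 mm (distance of any of dressing_stone, flattening_plate, paring_knife, long_knife, strop, spray_bottle, screwdriver, tin from where it was at the start of the episode above 0.025 m).
It also fails if it takes over 67 s, if anything falls off the work surface, if the arm or the gripper's body presses on something with over 40 N, if the wrist force passes 120 N, or if a joint passes its speed limit or range.

## Working session

There is one attempt and no reset: what is moved stays moved. The work goes in short steps, Python scripts to look and compute and a tool call to move; the robot and the scene stay as the last step left them, time stands still between calls to the robot, and variables do not carry over. Pictures are saved under pics/ and viewed, at most 10 in all, crops included, and the job is handed in when it is done.

Besides the shell and the picture viewer there is one more tool, called after "Call:" as name(argument=value, ...) on one line, values as JSON. step_arm: Moves the arm, as the interface text tells. Its arguments: {"type":"object","properties":{"commands":{"type":"array"},"gripper":{"type":"number"},"force":{"type":"number"}},"required":["commands"]}

```bash
mkdir -p pics; python3 - <<'E'
from bench import ctrl
import cv2,numpy as np
s=ctrl.get_state()
for k in('time','position','tool_rot','ft_force','grip_width'):print(k,s[k])
for n in('top','side'):
    im=ctrl.get_image(n);cv2.imwrite(f'pics/{n}0.png',im[:,:,::-1]);m=ctrl.camera_model(n);print(n,m)
print(ctrl.camera_model('wrist'))
E
```

```text
time 0.0
position [ 0.22255249 -0.61015572  0.23546206]
tool_rot [-3.09180447e+00 -5.46431125e-01  6.73840565e-04]
ft_force [-0.09015923  0.91671074  0.01592074]
grip_width 1.0011448295925405
top {'fx': 502.26847706536046, 'fy': 502.26847706536046, 'cx': 313.99595159181547, 'cy': 230.98012444791814, 'R': array([[-0.02935058, -0.99931833,  0.0223923 ],
       [-0.99144143,  0.02625364, -0.12788524],
       [ 0.12721019, -0.02595416, -0.99153616]]), 't': array([0.0070585 , 0.49076242, 1.1957138 ])}
side {'fx': 542.5989899017006, 'fy': 542.5989899017006, 'cx': 318.31560079864533, 'cy': 239.21885717158113, 'R': array([[-0.81212657, -0.5834172 , -0.00864908],
       [-0.34472688,  0.49171971, -0.79960935],
       [ 0.47075877, -0.64640242, -0.60045823]]), 't': array([0.41532957, 0.22870621, 1.44298126])}
{'fx': 388.97466881771624, 'fy': 388.97466881771624, 'cx': 316.61418226737624, 'cy': 236.75133533272913, 'T_tool_cam': array([[-4.51461966e-04, -9.57141718e-01, -2.89619625e-01,
         7.93394472e-02],
       [ 9.99999664e-01, -6.30342107e-04,  5.24359883e-04,
        -3.25274161e-04],
       [-6.84446165e-04, -2.89619291e-01,  9.57141681e-01,
        -1.48769526e-01],
       [ 0.00000000e+00,  0.00000000e+00,  0.00000000e+00,
         1.00000000e+00]])}
```

View pics/top0.png

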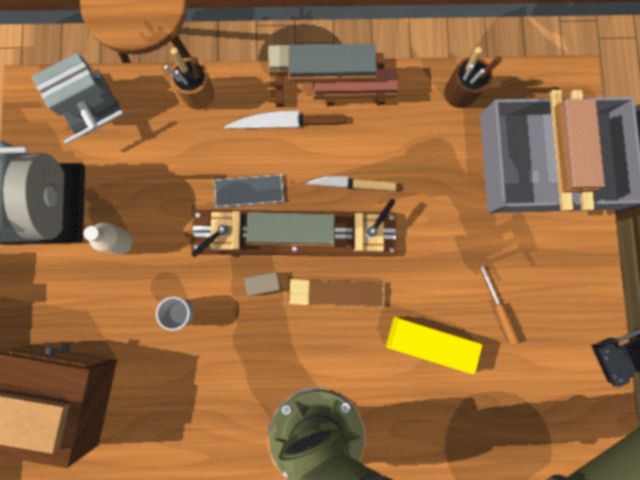

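View pics/side0.png

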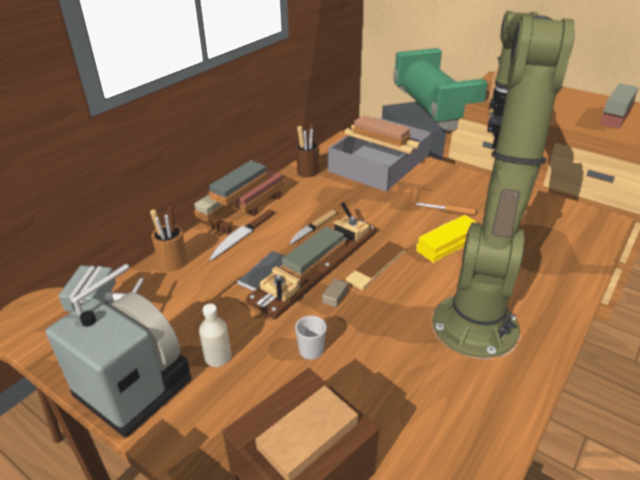

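The top view shows the holder at (192–397, 212–253), with the left hub near (222,231) and its lever end near (197,251). The right hub is near (372,232), with its lever end near (392,203).

Possible look-alikes for the stone are the grey one in the holder (290,229), the yellow block (435,345), the rack stones at the back (333,60), and the brown one on the tub (580,140). I choose (290,229), the grey stone between the blocks, and check it in a close crop.

```bash
cat > h.py <<'E'
from bench import ctrl
import cv2,numpy as np
from scipy.spatial.transform import Rotation as Ro
def ray(n,uv,z,s=None):
    m=ctrl.camera_model(n);d=np.array([(uv[0]-m['cx'])/m['fx'],(uv[1]-m['cy'])/m['fy'],1.])
    if n=='wrist':
        T=m['T_tool_cam'];R=Ro.from_rotvec(s['tool_rot']).as_matrix();o=R@T[:3,3]+s['position'];d=R@T[:3,:3]@d
    else:
        R=np.array(m['R']);o=-R.T@m['t'];d=R.T@d
    return (o+d*(z-o[2])/d[2]).round(4)
def tool(p,s=None):
    s=s or ctrl.get_state();return (Ro.from_rotvec(s['tool_rot']).inv().apply(np.array(p)-s['position'])).round(4)
E
python3 - <<'E'
from h import *
im=cv2.imread('pics/top0.png')
cv2.imwrite('pics/crop.png',cv2.resize(im[190:310,180:420],None,fx=3.3,fy=3.3,interpolation=cv2.INTER_CUBIC))
for nm,uv,z in[('hubL',(222,231),.069),('endL',(197,251),.073),('hubR',(372,232),.069),('endR',(392,203),.073),('stoneL',(247,229),.08),('stoneR',(335,229),.08),('outL',(210,231),.05),('outR',(384,232),.05),('board',(192,233),.025),('board',(397,233),.025)]:print(nm,ray('top',uv,z))
E
```

```text
hubL [0.4916 0.2112 0.069 ]
endL [0.4455 0.269  0.073 ]
hubR [ 0.4799 -0.1432  0.069 ]
endR [ 0.5478 -0.1936  0.073 ]
stoneL [0.4934 0.1512 0.08  ]
stoneR [ 0.4879 -0.0548  0.08  ]
outL [0.4949 0.2429 0.05  ]
outR [ 0.4814 -0.175   0.05  ]
board [0.4945 0.2912 0.025 ]
board [ 0.4812 -0.2112  0.025 ]
```

View pics/crop.png

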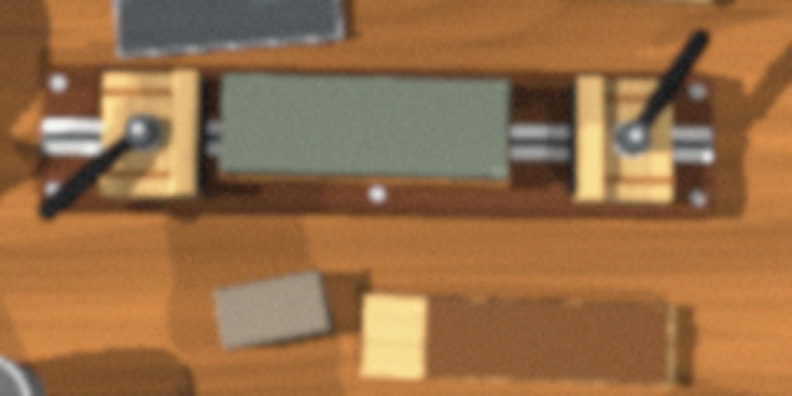

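The crop confirms the grey stone with a gap at each end, about 12 mm on the left and 41 mm on the right. I'll try the right block first, pushing its outer face below the lever with shut fingers.

Call:
step_arm(commands=[{"travel": [0.04, -0.03, 0], "turn": [0, 0, 4.3]}, {"travel": [0.08, -0.06, 0], "turn": [0, 0, 8.6]}, {"travel": [0.12, -0.09, 0], "turn": [0, 0, 12.9]}, {"travel": [0.16, -0.12, 0], "turn": [0, 0, 17.2]}, {"travel": [0.2, -0.15, 0], "turn": [0, 0, 21.5]}], gripper=0, force=20)

```text
time: 0.6
position: [0.3598, -0.3992, 0.2362]
tool_rot: [-3.141, 0.045, 0.001]
ft_force: [0.9, 0.0, 0.3]
grip_width: 0.633
grip_force: 0.0
```

Call:
step_arm(commands=[{"travel": [0.02, -0.035, 0.02], "turn": [0, 0, 0]}, {"travel": [0.04, -0.07, 0.04], "turn": [0, 0, 0]}, {"travel": [0.06, -0.105, 0.06], "turn": [0, 0, 0]}, {"travel": [0.08, -0.14, 0.08], "turn": [0, 0, 0]}, {"travel": [0.095, -0.17, 0.1], "turn": [0, 0, 0]}])

```text
time: 1.1
position: [0.4593, -0.2313, 0.1357]
tool_rot: [-3.141, 0.038, -0.0]
ft_force: [0.3, -0.0, 0.8]
grip_width: 0.169
grip_force: 0.0
```

Call:
step_arm(commands=[{"travel": [0.008, -0.013, 0.02], "turn": [0, 0, 0]}, {"travel": [0.015, -0.022, 0.045], "turn": [0, 0, 0]}, {"travel": [0.015, -0.022, 0.07], "turn": [0, 0, 0]}, {"travel": [0.015, -0.022, 0.09], "turn": [0, 0, 0]}, {"travel": [0.015, -0.022, 0.09], "turn": [0, 0, 0]}])

```text
time: 1.6
position: [0.4714, -0.2108, 0.0435]
tool_rot: [-3.138, 0.039, 0.009]
ft_force: [-1.3, 0.9, -0.5]
grip_width: 0.005
grip_force: 0.0
```

Call:
step_arm(commands=[{"travel": [0, -0.003, 0], "turn": [0, 0, 0]}, {"travel": [0, -0.006, 0], "turn": [0, 0, 0]}, {"travel": [0, -0.009, 0], "turn": [0, 0, 0]}, {"travel": [0, -0.012, 0], "turn": [0, 0, 0]}, {"travel": [0, -0.012, 0], "turn": [0, 0, 0]}])

```text
time: 2.1
position: [0.4748, -0.1996, 0.0472]
tool_rot: [3.141, -0.039, 0.001]
ft_force: [0.3, 0.5, -0.3]
grip_width: 0.008
grip_force: 0.0
```

Call:
step_arm(commands=[{"travel": [0, -0.002, 0], "turn": [0, 0, 0]}, {"travel": [0, -0.004, 0], "turn": [0, 0, 0]}, {"travel": [0, -0.006, 0], "turn": [0, 0, 0]}, {"travel": [0, -0.008, 0], "turn": [0, 0, 0]}, {"travel": [0, -0.01, 0], "turn": [0, 0, 0]}])

```text
time: 2.6
position: [0.4746, -0.1899, 0.0465]
tool_rot: [3.141, -0.04, -0.0]
ft_force: [-0.3, -1.1, -0.2]
grip_width: 0.007
grip_force: 0.0
```

Call:
step_arm(commands=[{"travel": [0, -0.002, 0], "turn": [0, 0, 0]}, {"travel": [0, -0.003, 0], "turn": [0, 0, 0]}, {"travel": [0, -0.003, 0], "turn": [0, 0, 0]}])

```text
time: 2.9
position: [0.4747, -0.1869, 0.0466]
tool_rot: [3.141, -0.039, -0.0]
ft_force: [-0.5, 0.0, -0.1]
grip_width: 0.002
grip_force: 0.0
```

Call:
step_arm(commands=[{"travel": [0, -0.002, 0], "turn": [0, 0, 0]}, {"travel": [0, -0.003, 0], "turn": [0, 0, 0]}, {"travel": [0, -0.003, 0], "turn": [0, 0, 0]}])

```text
time: 3.2
position: [0.4748, -0.184, 0.0465]
tool_rot: [3.141, -0.04, -0.0]
ft_force: [-0.6, -0.3, -0.0]
grip_width: 0.002
grip_force: 0.0
```

Call:
step_arm(commands=[{"travel": [0, -0.001, 0], "turn": [0, 0, 0]}, {"travel": [0, -0.002, 0], "turn": [0, 0, 0]}, {"travel": [0, -0.002, 0], "turn": [0, 0, 0]}])

```text
time: 3.5
position: [0.4748, -0.1838, 0.0466]
tool_rot: [3.139, -0.042, 0.001]
ft_force: [0.6, -5.3, -3.1]
grip_width: 0.005
grip_force: 2.6
```

Call:
step_arm(commands=[{"travel": [0, -0.001, 0], "turn": [0, 0, 0]}, {"travel": [0, -0.002, 0], "turn": [0, 0, 0]}, {"travel": [0, -0.002, 0], "turn": [0, 0, 0]}])

```text
time: 3.8
position: [0.4748, -0.1837, 0.0466]
tool_rot: [3.137, -0.043, 0.002]
ft_force: [1.5, -10.9, -3.7]
grip_width: 0.003
grip_force: 4.5
```

The right block stayed put under 10.9 N, so it is the clamped one and the left is loose. I'm going over to the left block.

Call:
step_arm(commands=[{"travel": [0, 0.015, 0], "turn": [0, 0, 0]}, {"travel": [0, 0.015, -0.05], "turn": [0, 0, 0]}, {"travel": [0, 0.015, -0.1], "turn": [0, 0, 0]}, {"travel": [0.004, -0.03, -0.11], "turn": [0, 0, 0]}, {"travel": [0.008, -0.07, -0.11], "turn": [0, 0, 0]}])

```text
time: 4.3
position: [0.4867, -0.1099, 0.1597]
tool_rot: [3.141, -0.044, 0.009]
ft_force: [0.6, 0.4, -0.1]
grip_width: 0.005
grip_force: 0.0
```

Call:
step_arm(commands=[{"travel": [0.002, -0.045, 0], "turn": [0, 0, 0]}, {"travel": [0.004, -0.09, 0], "turn": [0, 0, 0]}, {"travel": [0.006, -0.135, 0], "turn": [0, 0, 0]}, {"travel": [0.008, -0.18, 0], "turn": [0, 0, 0]}, {"travel": [0.01, -0.225, 0], "turn": [0, 0, 0]}])

```text
time: 4.8
position: [0.5001, 0.1163, 0.1568]
tool_rot: [-3.141, 0.04, 0.0]
ft_force: [-0.1, 0.1, 0.0]
grip_width: 0.002
grip_force: 0.0
```

Call:
step_arm(commands=[{"travel": [0, -0.045, 0], "turn": [0, 0, 0]}, {"travel": [0, -0.09, 0], "turn": [0, 0, 0]}, {"travel": [0, -0.13, 0], "turn": [0, 0, 0]}, {"travel": [0, -0.155, 0], "turn": [0, 0, 0]}, {"travel": [0, -0.155, 0], "turn": [0, 0, 0]}])

```text
time: 5.3
position: [0.5025, 0.2747, 0.1567]
tool_rot: [-3.137, 0.029, 0.003]
ft_force: [-0.4, 0.3, -0.0]
grip_width: 0.004
grip_force: 0.0
```

```bash
python3 - <<'E'
from h import *
s=ctrl.get_state();im=ctrl.get_image('wrist');cv2.imwrite('pics/w1.png',im[:,:,::-1]);np.save('w1.npy',np.r_[s['position'],s['tool_rot']])
print(s['time'],s['position'],s['tool_rot'],tool([.506,.273,.047],s))
E
```

```text
5.3 [0.5025313  0.27467635 0.15668039] [-3.13734666e+00  2.86358314e-02  2.91460433e-03] [0.0037 0.0021 0.1097]
```

View pics/w1.png

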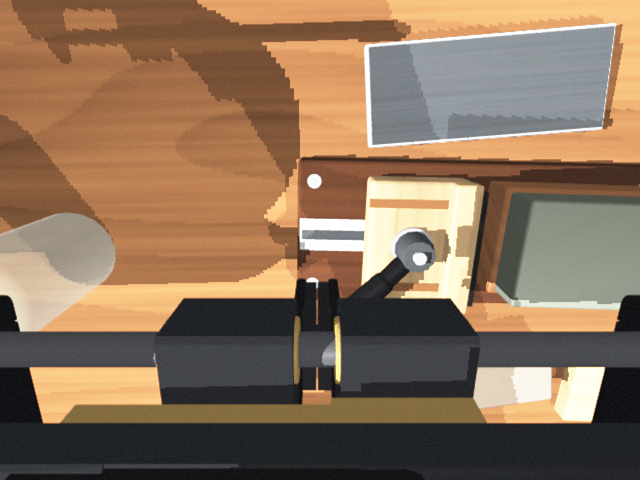

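The wrist view shows the left block's outer top edge at column ~365, its hub at (415,250), its lever pointing down-left from the hub, and the bottle well off to the left.

```bash
python3 - <<'E'
from h import *
a=np.load('w1.npy');s=dict(position=a[:3],tool_rot=a[3:])
for n,uv,z in[('hub',(417,256),.072),('out',(368,180),.05),('out2',(363,262),.05),('inR',(485,183),.062),('stoneL top',(512,195),.08),('baseL',(497,186),.053),('lever',(370,288),.073),('bottle',(113,255),.08)]:print(n,ray('wrist',uv,z,s))
E
```

```text
hub [0.4971 0.2113 0.072 ]
out [0.5427 0.2406 0.05  ]
out2 [0.4853 0.243  0.05  ]
inR [0.5413 0.1689 0.062 ]
stoneL top [0.537 0.16  0.08 ]
baseL [0.5377 0.157  0.053 ]
lever [0.4759 0.2409 0.073 ]
bottle [0.504  0.4004 0.08  ]
```

Call:
step_arm(commands=[{"travel": [0.002, 0.0, 0.04], "turn": [0, 0, 0]}, {"travel": [0.003, 0.0, 0.08], "turn": [0, 0, 0]}, {"travel": [0.004, 0.0, 0.11], "turn": [0, 0, 0]}, {"travel": [0.004, 0.003, 0.11], "turn": [0, 0, 0]}, {"travel": [0.004, 0.009, 0.11], "turn": [0, 0, 0]}])

```text
time: 5.85
position: [0.5082, 0.2593, 0.0469]
tool_rot: [3.141, -0.041, -0.001]
ft_force: [0.2, 0.4, 0.2]
grip_width: 0.006
grip_force: 0.0
```

Call:
step_arm(commands=[{"travel": [0, 0.004, 0], "turn": [0, 0, 0]}, {"travel": [0, 0.008, 0], "turn": [0, 0, 0]}, {"travel": [0, 0.012, 0], "turn": [0, 0, 0]}, {"travel": [0, 0.016, 0], "turn": [0, 0, 0]}, {"travel": [0, 0.02, 0], "turn": [0, 0, 0]}])

```text
time: 6.35
position: [0.5083, 0.241, 0.0475]
tool_rot: [-3.14, 0.039, -0.003]
ft_force: [0.9, 2.1, 0.5]
grip_width: 0.005
grip_force: 1.1
```

The block moves at about 2 N, so it's loose. I'll keep pushing.

Call:
step_arm(commands=[{"travel": [0, 0.004, 0], "turn": [0, 0, 0]}, {"travel": [0, 0.008, 0], "turn": [0, 0, 0]}, {"travel": [0, 0.012, 0], "turn": [0, 0, 0]}, {"travel": [0, 0.016, 0], "turn": [0, 0, 0]}, {"travel": [0, 0.02, 0], "turn": [0, 0, 0]}])

```text
time: 6.85
position: [0.5073, 0.2232, 0.0471]
tool_rot: [-3.137, 0.037, -0.003]
ft_force: [1.1, 8.6, 0.8]
grip_width: 0.004
grip_force: 3.7
```

Call:
step_arm(commands=[{"travel": [0, 0.003, 0], "turn": [0, 0, 0]}, {"travel": [0, 0.006, 0], "turn": [0, 0, 0]}, {"travel": [0, 0.009, 0], "turn": [0, 0, 0]}, {"travel": [0, 0.012, 0], "turn": [0, 0, 0]}, {"travel": [0, 0.013, 0], "turn": [0, 0, 0]}])

```text
time: 7.35
position: [0.5069, 0.2098, 0.0471]
tool_rot: [-3.137, 0.038, -0.002]
ft_force: [0.2, 7.2, 0.8]
grip_width: 0.003
grip_force: 3.6
```

Call:
step_arm(commands=[{"travel": [0, 0.001, 0], "turn": [0, 0, 0]}, {"travel": [0, 0.002, 0], "turn": [0, 0, 0]}, {"travel": [0, 0.003, 0], "turn": [0, 0, 0]}, {"travel": [0, 0.004, 0], "turn": [0, 0, 0]}])

```text
time: 7.75
position: [0.5067, 0.2064, 0.0471]
tool_rot: [-3.137, 0.037, -0.002]
ft_force: [1.1, 6.5, 1.2]
grip_width: 0.006
grip_force: 3.7
```

Call:
step_arm(commands=[{"travel": [0, 0.001, 0], "turn": [0, 0, 0]}, {"travel": [0, 0.002, 0], "turn": [0, 0, 0]}, {"travel": [0, 0.003, 0], "turn": [0, 0, 0]}, {"travel": [0, 0.004, 0], "turn": [0, 0, 0]}])

```text
time: 8.15
position: [0.5066, 0.2024, 0.0471]
tool_rot: [-3.137, 0.037, -0.002]
ft_force: [0.7, 7.2, 1.5]
grip_width: 0.006
grip_force: 3.7
```

Call:
step_arm(commands=[{"travel": [0, 0.001, 0], "turn": [0, 0, 0]}, {"travel": [0, 0.002, 0], "turn": [0, 0, 0]}, {"travel": [0, 0.003, 0], "turn": [0, 0, 0]}])

```text
time: 8.45
position: [0.5065, 0.1994, 0.0471]
tool_rot: [-3.137, 0.037, -0.002]
ft_force: [0.6, 7.6, 1.3]
grip_width: 0.004
grip_force: 3.7
```

Call:
step_arm(commands=[{"travel": [0, 0.001, 0], "turn": [0, 0, 0]}, {"travel": [0, 0.002, 0], "turn": [0, 0, 0]}, {"travel": [0, 0.003, 0], "turn": [0, 0, 0]}])

```text
time: 8.75
position: [0.5063, 0.1964, 0.0471]
tool_rot: [-3.137, 0.037, -0.002]
ft_force: [0.6, 7.9, 1.5]
grip_width: 0.004
grip_force: 3.7
```

Call:
step_arm(commands=[{"travel": [0, 0.001, 0], "turn": [0, 0, 0]}, {"travel": [0, 0.002, 0], "turn": [0, 0, 0]}, {"travel": [0, 0.002, 0], "turn": [0, 0, 0]}])

```text
time: 9.05
position: [0.5063, 0.1941, 0.0471]
tool_rot: [-3.137, 0.038, -0.002]
ft_force: [-0.5, 6.8, 2.8]
grip_width: 0.008
grip_force: 3.4
```

Call:
step_arm(commands=[{"travel": [0, 0.001, 0], "turn": [0, 0, 0]}, {"travel": [0, 0.002, 0], "turn": [0, 0, 0]}, {"travel": [0, 0.003, 0], "turn": [0, 0, 0]}])

```text
time: 9.35
position: [0.5061, 0.1915, 0.0471]
tool_rot: [-3.137, 0.037, -0.002]
ft_force: [0.6, 9.6, 1.1]
grip_width: 0.003
grip_force: 5.3
```

Call:
step_arm(commands=[{"travel": [0, 0.001, 0], "turn": [0, 0, 0]}, {"travel": [0, 0.002, 0], "turn": [0, 0, 0]}, {"travel": [0, 0.002, 0], "turn": [0, 0, 0]}])

```text
time: 9.65
position: [0.5061, 0.1915, 0.0472]
tool_rot: [-3.134, 0.036, -0.003]
ft_force: [1.7, 11.8, -1.1]
grip_width: 0.006
grip_force: 5.6
```

The block stopped at y=0.1915 with the force rising to 12 N, so the stone is home. I'll back off, rise, and look at the lever.

Call:
step_arm(commands=[{"travel": [0, -0.015, 0], "turn": [0, 0, 0]}, {"travel": [0, -0.02, -0.04], "turn": [0, 0, 0]}, {"travel": [0, -0.02, -0.08], "turn": [0, 0, 0]}, {"travel": [-0.03, -0.02, -0.11], "turn": [0, 0, 0]}, {"travel": [-0.06, -0.01, -0.11], "turn": [0, 0, 0]}])

```text
time: 10.15
position: [0.4477, 0.1997, 0.1601]
tool_rot: [-3.139, 0.038, -0.008]
ft_force: [-0.2, 0.0, 1.7]
grip_width: 0.005
grip_force: 0.0
```

Call:
step_arm(commands=[{"travel": [-0.02, 0, 0], "turn": [0, 0, 0]}, {"travel": [-0.025, 0, 0], "turn": [0, 0, 0]}, {"travel": [-0.025, 0, 0], "turn": [0, 0, 0]}])

```text
time: 10.45
position: [0.4211, 0.1976, 0.1563]
tool_rot: [3.14, -0.04, 0.0]
ft_force: [-0.0, 0.0, -0.1]
grip_width: 0.005
grip_force: 0.0
```

```bash
python3 - <<'E'
from h import *
s=ctrl.get_state();im=ctrl.get_image('wrist');cv2.imwrite('pics/w2.png',im[:,:,::-1]);np.save('w2.npy',np.r_[s['position'],s['tool_rot']])
print(s['time'],s['position'],s['tool_rot'],s['joint_positions'])
E
```

```text
10.45 [0.42109972 0.19759382 0.15630758] [ 3.13956733e+00 -4.00238619e-02  7.21946306e-05] [ 0.28670921  0.01755005 -0.78105086  1.97171482  0.01520043  1.15827548
 -2.09666133]
```

View pics/w2.png

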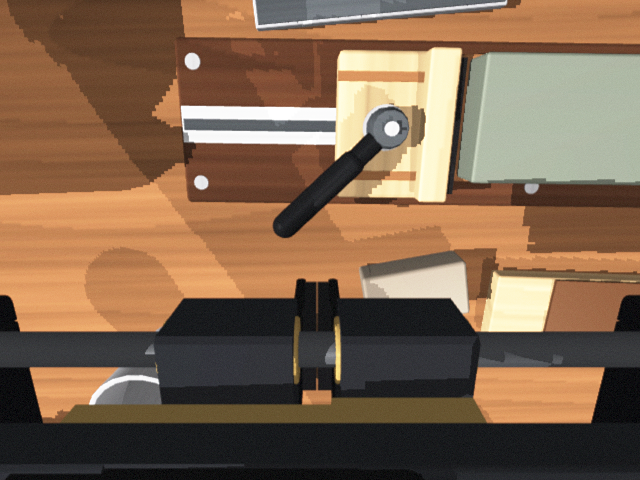

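The picture shows the block touching the stone, hub at (391,129), handle tip at (284,228), and the tin at (130,390).

```bash
python3 - <<'E'
from h import *
a=np.load('w2.npy');s=dict(position=a[:3],tool_rot=a[3:])
h=ray('wrist',(391,128),.074,s);e=ray('wrist',(286,226),.073,s);o=ray('wrist',(336,125),.05,s)
print(h,e,np.linalg.norm((e-h)[:2]),np.degrees(np.arctan2(*(e-h)[1::-1])),o,'tin',ray('top',(174,314),.085))
E
```

```text
[0.4944 0.153  0.074 ] [0.4376 0.216  0.073 ] 0.08482476053606047 132.0374190896199 [0.4965 0.1833 0.05  ] tin [0.3021 0.3185 0.085 ]
```

Call:
step_arm(commands=[{"travel": [-0.003, 0.006, 0.03], "turn": [0, 0, 0]}, {"travel": [-0.003, 0.012, 0.06], "turn": [0, 0, 0]}, {"travel": [-0.003, 0.012, 0.082], "turn": [0, 0, 0]}, {"travel": [-0.003, 0.012, 0.082], "turn": [0, 0, 0]}])

```text
time: 10.9
position: [0.4164, 0.1854, 0.0715]
tool_rot: [3.141, -0.041, -0.011]
ft_force: [-0.9, -0.3, 0.1]
grip_width: 0.007
grip_force: 0.0
```

```bash
cat >> h.py <<'E'
def arc(ths,lat=.020,r=.075,z=None):
    s=ctrl.get_state();H=np.array([.4944,.153]);print(s['position'].round(4),s['ft_force'].round(1))
    for th in ths:
        a=np.radians(th);u=np.array([np.cos(a),np.sin(a)]);t=np.array([u[1],-u[0]]);c=H+r*u-lat*t
        print(th,c.round(4),tool(np.r_[c,.075],s).round(3))
E
python3 -c "
from h import *
arc(range(132,-1,-6))"
```

```text
[0.4164 0.1854 0.0715] [-0.9 -0.3  0.1]
132 [0.4294 0.1954] [ 0.013 -0.01  -0.004]
126 [0.4341 0.2019] [ 0.017 -0.017 -0.004]
120 [0.4396 0.208 ] [ 0.022 -0.023 -0.004]
114 [0.4456 0.2134] [ 0.028 -0.029 -0.004]
108 [0.4522 0.2181] [ 0.035 -0.034 -0.004]
102 [0.4592 0.2222] [ 0.042 -0.038 -0.004]
96 [0.4667 0.2255] [ 0.049 -0.041 -0.004]
90 [0.4744 0.228 ] [ 0.057 -0.044 -0.004]
84 [0.4823 0.2297] [ 0.065 -0.046 -0.004]
78 [0.4904 0.2305] [ 0.073 -0.047 -0.004]
72 [0.4986 0.2305] [ 0.081 -0.047 -0.004]
66 [0.5066 0.2297] [ 0.089 -0.047 -0.004]
60 [0.5146 0.228 ] [ 0.097 -0.045 -0.004]
54 [0.5223 0.2254] [ 0.105 -0.043 -0.004]
48 [0.5297 0.2221] [ 0.112 -0.04  -0.004]
42 [0.5368 0.218 ] [ 0.119 -0.036 -0.004]
36 [0.5433 0.2133] [ 0.126 -0.031 -0.004]
30 [0.5494 0.2078] [ 0.132 -0.026 -0.004]
24 [0.5548 0.2018] [ 0.138 -0.02  -0.004]
18 [0.5595 0.1952] [ 0.143 -0.014 -0.004]
12 [0.5636 0.1882] [ 0.147 -0.007 -0.004]
6 [0.5669 0.1807] [ 0.15   0.001 -0.004]
0 [0.5694 0.173 ] [ 0.153  0.008 -0.004]
```

Call:
step_arm(commands=[{"travel": [0.012, -0.009, 0], "turn": [0, 0, 0]}, {"travel": [0.017, -0.017, 0], "turn": [0, 0, 0]}, {"travel": [0.022, -0.023, 0], "turn": [0, 0, 0]}, {"travel": [0.028, -0.029, 0], "turn": [0, 0, 0]}, {"travel": [0.028, -0.029, 0], "turn": [0, 0, 0]}])

```text
time: 11.4
position: [0.4478, 0.2161, 0.075]
tool_rot: [-3.14, 0.039, -0.001]
ft_force: [-0.5, 0.1, 0.3]
grip_width: 0.005
grip_force: 0.0
```

Call:
step_arm(commands=[{"travel": [0.007, -0.004, 0], "turn": [0, 0, 0]}, {"travel": [0.014, -0.007, 0], "turn": [0, 0, 0]}, {"travel": [0.021, -0.01, 0], "turn": [0, 0, 0]}])

```text
time: 11.7
position: [0.4687, 0.2241, 0.0745]
tool_rot: [3.141, -0.04, -0.0]
ft_force: [-2.2, -1.5, -0.8]
grip_width: 0.005
grip_force: 0.9
```

Call:
step_arm(commands=[{"travel": [0.004, -0.001, 0], "turn": [0, 0, 0]}, {"travel": [0.008, -0.002, 0], "turn": [0, 0, 0]}, {"travel": [0.008, -0.002, 0], "turn": [0, 0, 0]}])

```text
time: 12.0
position: [0.4768, 0.2262, 0.0744]
tool_rot: [-3.141, 0.04, -0.0]
ft_force: [0.2, -0.3, -0.9]
grip_width: 0.008
grip_force: 0.0
```

Call:
step_arm(commands=[{"travel": [0.005, -0.002, 0], "turn": [0, 0, 0]}, {"travel": [0.009, -0.002, 0], "turn": [0, 0, 0]}, {"travel": [0.013, -0.003, 0], "turn": [0, 0, 0]}, {"travel": [0.013, -0.003, 0], "turn": [0, 0, 0]}])

```text
time: 12.4
position: [0.4894, 0.2285, 0.0742]
tool_rot: [3.141, -0.04, -0.001]
ft_force: [-1.6, -1.2, -0.9]
grip_width: 0.004
grip_force: 0.9
```

Call:
step_arm(commands=[{"travel": [0.004, 0, 0], "turn": [0, 0, 0]}, {"travel": [0.008, 0, 0], "turn": [0, 0, 0]}, {"travel": [0.008, 0, 0], "turn": [0, 0, 0]}])

```text
time: 12.7
position: [0.4972, 0.2283, 0.0742]
tool_rot: [3.141, -0.04, -0.002]
ft_force: [-3.2, -1.5, -1.1]
grip_width: 0.007
grip_force: 1.4
```

Call:
step_arm(commands=[{"travel": [0.005, 0, 0], "turn": [0, 0, 0]}, {"travel": [0.009, 0, 0], "turn": [0, 0, 0]}, {"travel": [0.013, 0.001, 0], "turn": [0, 0, 0]}, {"travel": [0.017, 0.001, 0], "turn": [0, 0, 0]}, {"travel": [0.017, 0.001, 0], "turn": [0, 0, 0]}])

```text
time: 13.2
position: [0.5127, 0.2272, 0.0738]
tool_rot: [3.141, -0.04, -0.005]
ft_force: [-5.1, -1.3, -1.6]
grip_width: 0.006
grip_force: 2.3
```

Call:
step_arm(commands=[{"travel": [0.004, 0.001, 0], "turn": [0, 0, 0]}, {"travel": [0.008, 0.002, 0], "turn": [0, 0, 0]}, {"travel": [0.011, 0.003, 0], "turn": [0, 0, 0]}, {"travel": [0.011, 0.003, 0], "turn": [0, 0, 0]}])

```text
time: 13.6
position: [0.5224, 0.2244, 0.0735]
tool_rot: [3.141, -0.039, -0.009]
ft_force: [-7.9, 0.4, -0.1]
grip_width: 0.001
grip_force: 3.1
```

Call:
step_arm(commands=[{"travel": [0.004, 0.002, 0], "turn": [0, 0, 0]}, {"travel": [0.008, 0.004, 0], "turn": [0, 0, 0]}, {"travel": [0.012, 0.006, 0], "turn": [0, 0, 0]}, {"travel": [0.012, 0.006, 0], "turn": [0, 0, 0]}])

```text
time: 14.0
position: [0.5334, 0.219, 0.0732]
tool_rot: [-3.141, 0.038, 0.011]
ft_force: [-9.6, 0.5, -0.0]
grip_width: 0.005
grip_force: 3.5
```

```bash
python3 - <<'E'
from h import *
arc(range(54,-1,-6),lat=.022)
im=ctrl.get_image('wrist');cv2.imwrite('pics/w3.png',im[:,:,::-1])
E
```

```text
[0.5334 0.219  0.0732] [-9.6  0.5 -0. ]
54 [0.5207 0.2266] [-0.013 -0.007 -0.002]
48 [0.5282 0.2235] [-0.005 -0.004 -0.002]
42 [0.5354 0.2195] [ 0.002 -0.001 -0.002]
36 [0.5421 0.2149] [ 0.009  0.004 -0.002]
30 [0.5484 0.2096] [ 0.015  0.009 -0.002]
24 [0.554  0.2036] [ 0.021  0.015 -0.002]
18 [0.5589 0.1971] [ 0.026  0.021 -0.002]
12 [0.5632 0.1901] [ 0.03   0.028 -0.002]
6 [0.5667 0.1827] [ 0.034  0.036 -0.002]
0 [0.5694 0.175 ] [ 0.037  0.043 -0.002]
```

View pics/w3.png

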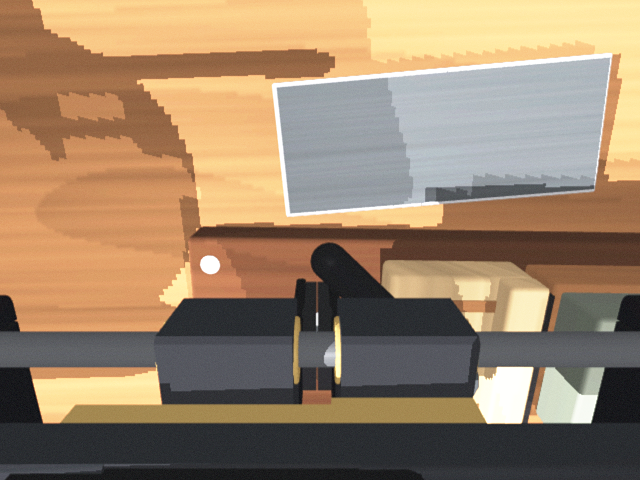

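The handle tip is at (330,258), with the lever at about 48°. It's still being pushed by the fingers, so I'll keep tightening.

Call:
step_arm(commands=[{"travel": [0.004, 0.003, 0], "turn": [0, 0, 0]}, {"travel": [0.007, 0.006, 0], "turn": [0, 0, 0]}, {"travel": [0.01, 0.009, 0], "turn": [0, 0, 0]}, {"travel": [0.01, 0.009, 0], "turn": [0, 0, 0]}])

```text
time: 14.45
position: [0.542, 0.2111, 0.0732]
tool_rot: [-3.139, 0.036, 0.014]
ft_force: [-10.8, 2.9, -1.8]
grip_width: 0.006
grip_force: 4.3
```

Call:
step_arm(commands=[{"travel": [0.002, 0.004, 0], "turn": [0, 0, 0]}, {"travel": [0.004, 0.008, 0], "turn": [0, 0, 0]}, {"travel": [0.006, 0.011, 0], "turn": [0, 0, 0]}, {"travel": [0.006, 0.011, 0], "turn": [0, 0, 0]}])

```text
time: 14.85
position: [0.548, 0.2024, 0.0733]
tool_rot: [-3.136, 0.034, 0.011]
ft_force: [-9.6, 7.2, -3.3]
grip_width: 0.007
grip_force: 5.3
```

Call:
step_arm(commands=[{"travel": [0.002, 0.004, 0], "turn": [0, 0, 0]}, {"travel": [0.003, 0.008, 0], "turn": [0, 0, 0]}, {"travel": [0.003, 0.01, 0], "turn": [0, 0, 0]}, {"travel": [0.003, 0.01, 0], "turn": [0, 0, 0]}])

```text
time: 15.25
position: [0.5515, 0.1947, 0.0736]
tool_rot: [-3.132, 0.031, 0.007]
ft_force: [-7.6, 10.8, -6.0]
grip_width: 0.005
grip_force: 6.6
```

About 12.7 N tangential, so the lever is hard. I'll back off and check.

Call:
step_arm(commands=[{"travel": [-0.005, -0.015, 0], "turn": [0, 0, 0]}, {"travel": [-0.005, -0.03, 0], "turn": [0, 0, 0]}, {"travel": [-0.005, -0.03, -0.04], "turn": [0, 0, 0]}, {"travel": [-0.03, -0.03, -0.08], "turn": [0, 0, 0]}, {"travel": [-0.07, -0.02, -0.1], "turn": [0, 0, 0]}])

```text
time: 15.75
position: [0.4896, 0.2119, 0.1791]
tool_rot: [-3.136, 0.039, -0.014]
ft_force: [0.9, 0.4, 0.9]
grip_width: 0.006
grip_force: 0.0
```

Call:
step_arm(commands=[{"travel": [-0.03, 0.04, -0.01], "turn": [0, 0, 0]}, {"travel": [-0.04, 0.08, -0.02], "turn": [0, 0, 0]}, {"travel": [-0.04, 0.12, -0.02], "turn": [0, 0, 0]}, {"travel": [-0.04, 0.14, -0.02], "turn": [0, 0, 0]}, {"travel": [-0.04, 0.14, -0.02], "turn": [0, 0, 0]}])

```text
time: 16.25
position: [0.4439, 0.0665, 0.1959]
tool_rot: [3.139, -0.049, 0.007]
ft_force: [0.1, 0.9, 0.3]
grip_width: 0.0
grip_force: 0.0
```

```bash
python3 - <<'E'
from h import *
s=ctrl.get_state();im=ctrl.get_image('wrist');cv2.imwrite('pics/w4.png',im[:,:,::-1]);print(s['time'],s['position'])
t=ctrl.get_image('top');cv2.imwrite('pics/top4.png',cv2.resize(t[190:310,180:420,::-1],None,fx=3.3,fy=3.3,interpolation=cv2.INTER_CUBIC))
E
```

```text
16.25 [0.44386092 0.06653974 0.19586743]
```

View pics/w4.png

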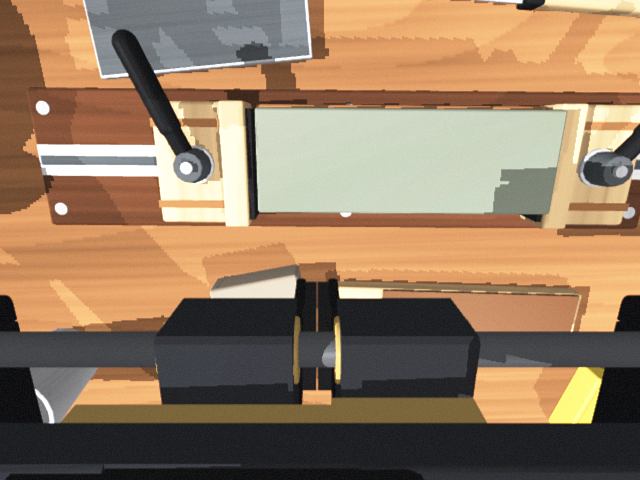

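The wrist view shows the stone held between both blocks, with the left lever now at about 25° (tip at (123,38)). I'll check the hub spacing, which must be 298 mm when home.

```bash
python3 - <<'E'
from h import *
s=ctrl.get_state();im=cv2.imread('pics/w4.png')
# screw heads: bright blob in the hub
for (u,v) in[(187,167),(620,171)]:
    c=im[v-9:v+10,u-9:u+10].min(2);m=c>200;y,x=np.nonzero(m);print(x.mean()+u-9,y.mean()+v-9,m.sum())
a=ray('wrist',(187,167),.078,s);b=ray('wrist',(620,171),.078,s);print(a,b,np.linalg.norm(a-b))
cv2.imwrite('pics/ends.png',np.hstack([cv2.resize(im[95:230,215:285],None,fx=4,fy=4),cv2.resize(im[95:230,530:600],None,fx=4,fy=4)]))
E
```

```text
185.47899159663865 167.54621848739495 119
623.2608695652174 171.43478260869566 23
[0.4942 0.1573 0.078 ] [ 0.4839 -0.1371  0.078 ] 0.2945801249235936
```

View pics/ends.png

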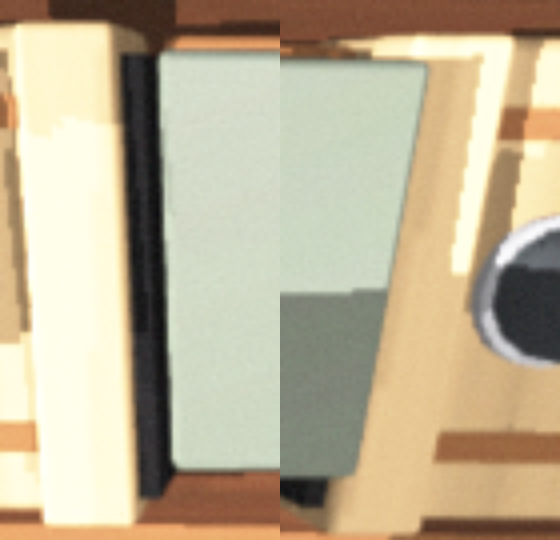

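Rubber meets the stone at the left end, and the spacing agrees within measuring error. I'll take one look straight down at each end.

Call:
step_arm(commands=[{"travel": [0, -0.02, 0], "turn": [0, 0, 0]}, {"travel": [0, -0.042, 0], "turn": [0, 0, 0]}, {"travel": [0, -0.042, 0], "turn": [0, 0, 0]}, {"travel": [0, -0.042, 0], "turn": [0, 0, 0]}])

```text
time: 16.75
position: [0.4435, 0.1135, 0.1947]
tool_rot: [-3.141, 0.034, -0.001]
ft_force: [0.5, -1.1, 0.2]
grip_width: 0.005
grip_force: 0.0
```

```bash
python3 -c "
from h import *
print(ctrl.get_state()['position']);cv2.imwrite('pics/eL.png',ctrl.get_image('wrist')[:,:,::-1])"
```

```text
[0.44352505 0.11349118 0.19474433]
```

Call:
step_arm(commands=[{"travel": [0, 0.045, 0], "turn": [0, 0, 0]}, {"travel": [0, 0.09, 0], "turn": [0, 0, 0]}, {"travel": [0, 0.135, 0], "turn": [0, 0, 0]}, {"travel": [0, 0.175, 0], "turn": [0, 0, 0]}, {"travel": [0, 0.21, 0], "turn": [0, 0, 0]}])

```text
time: 17.3
position: [0.4375, -0.1012, 0.1946]
tool_rot: [3.14, -0.044, 0.001]
ft_force: [1.2, 0.8, 1.2]
grip_width: 0.003
grip_force: 0.0
```

Call:
step_arm(commands=[{"travel": [0, 0, 0], "turn": [0, 0, 0]}, {"travel": [0, 0, 0], "turn": [0, 0, 0]}])

```text
time: 17.5
position: [0.4378, -0.0989, 0.1944]
tool_rot: [-3.141, 0.044, 0.0]
ft_force: [0.7, 0.1, -0.5]
grip_width: 0.003
grip_force: 0.0
```

```bash
python3 -c "
from h import *
print(ctrl.get_state()['position']);im=ctrl.get_image('wrist')[:,:,::-1];cv2.imwrite('pics/eR.png',im)
a=cv2.imread('pics/eL.png')
cv2.imwrite('pics/ends2.png',np.hstack([cv2.resize(i[80:240,270:370],None,fx=3.6,fy=3.6) for i in(a,im)]))"
```

```text
[ 0.43780102 -0.09891142  0.19442907]
```

View pics/ends2.png

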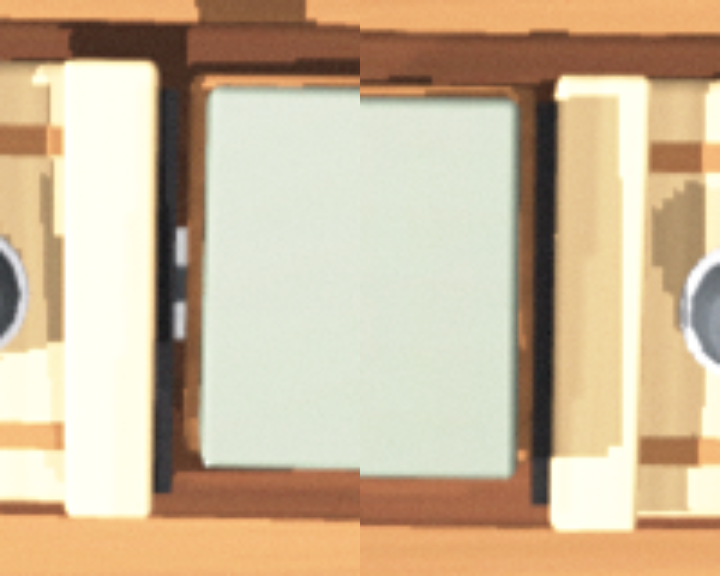

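There is a gap of about 3 mm at the left end, with the silver track visible between rubber and base; the right end is tight. The block crept out while the lever was turned with an outward push. I'll loosen the lever to just below its bite, press the block home again, then tighten from there, where the push points inward.

Call:
step_arm(commands=[{"travel": [0.02, -0.04, 0], "turn": [0, 0, 0]}, {"travel": [0.04, -0.08, 0], "turn": [0, 0, 0]}, {"travel": [0.06, -0.12, 0], "turn": [0, 0, 0]}, {"travel": [0.08, -0.16, 0], "turn": [0, 0, 0]}, {"travel": [0.1, -0.2, 0], "turn": [0, 0, 0]}])

```text
time: 18.05
position: [0.5433, 0.1027, 0.1949]
tool_rot: [-3.141, 0.036, -0.001]
ft_force: [1.0, -1.3, 0.1]
grip_width: 0.004
grip_force: 0.0
```

Call:
step_arm(commands=[{"travel": [0.018, -0.03, 0], "turn": [0, 0, 0]}, {"travel": [0.032, -0.055, 0.02], "turn": [0, 0, 0]}, {"travel": [0.032, -0.057, 0.06], "turn": [0, 0, 0]}, {"travel": [0.032, -0.057, 0.06], "turn": [0, 0, 0]}])

```text
time: 18.45
position: [0.5722, 0.1573, 0.1296]
tool_rot: [3.141, -0.032, -0.016]
ft_force: [-1.1, -1.4, -0.2]
grip_width: 0.007
grip_force: 0.0
```

```bash
sed -i 's/H=np.array(\[.4944,.153\])/H=np.array([.4944,.156])/' h.py; python3 - <<'E'
from h import *
im=cv2.imread('pics/w4.png')
s=dict(position=np.array([0.44386092,0.06653974,0.19586743]),tool_rot=np.array([3.139,-.049,.007]))
h=ray('wrist',(187,166),.075,s);e=ray('wrist',(124,42),.073,s);print(h,e,np.degrees(np.arctan2(*(e-h)[1::-1])))
arc([26],lat=-.035);arc(range(26,90,6),lat=-.02)
E
```

```text
[0.4957 0.1537 0.075 ] [0.5743 0.1844 0.073 ] 21.334882859666752
[0.5722 0.1573 0.1296] [-1.1 -1.4 -0.2]
26 [0.5772 0.1574] [ 0.006 -0.     0.054]
[0.5722 0.1573 0.1296] [-1.1 -1.4 -0.2]
26 [0.5706 0.1709] [-0.001 -0.014  0.055]
32 [0.5686 0.1788] [-0.004 -0.022  0.055]
38 [0.5658 0.1864] [-0.006 -0.029  0.055]
44 [0.5622 0.1937] [-0.01  -0.036  0.055]
50 [0.5579 0.2006] [-0.015 -0.043  0.055]
56 [0.5529 0.207 ] [-0.02  -0.049  0.055]
62 [0.5473 0.2128] [-0.026 -0.055  0.055]
68 [0.541 0.218] [-0.032 -0.06   0.055]
74 [0.5343 0.2226] [-0.039 -0.064  0.055]
80 [0.5271 0.2264] [-0.046 -0.068  0.055]
86 [0.5196 0.2294] [-0.054 -0.071  0.055]
```

Call:
step_arm(commands=[{"travel": [0.002, 0.002, 0.03], "turn": [0, 0, 0]}, {"travel": [0.002, 0.002, 0.059], "turn": [0, 0, 0]}, {"travel": [0.002, 0.002, 0.059], "turn": [0, 0, 0]}])

```text
time: 18.75
position: [0.5758, 0.1523, 0.0732]
tool_rot: [3.139, -0.04, -0.01]
ft_force: [0.1, -0.4, -0.1]
grip_width: 0.007
grip_force: 0.0
```

Call:
step_arm(commands=[{"travel": [0, -0.007, 0], "turn": [0, 0, 0]}, {"travel": [-0.001, -0.014, 0], "turn": [0, 0, 0]}, {"travel": [-0.003, -0.02, 0], "turn": [0, 0, 0]}, {"travel": [-0.003, -0.02, 0], "turn": [0, 0, 0]}])

```text
time: 19.15
position: [0.5779, 0.1704, 0.0778]
tool_rot: [3.136, -0.042, 0.006]
ft_force: [0.9, -7.2, 2.3]
grip_width: 0.005
grip_force: 3.5
```

Call:
step_arm(commands=[{"travel": [-0.004, -0.006, 0.001], "turn": [0, 0, 0]}, {"travel": [-0.008, -0.012, 0.002], "turn": [0, 0, 0]}, {"travel": [-0.012, -0.018, 0.002], "turn": [0, 0, 0]}, {"travel": [-0.016, -0.024, 0.002], "turn": [0, 0, 0]}, {"travel": [-0.016, -0.024, 0.002], "turn": [0, 0, 0]}])

```text
time: 19.65
position: [0.5637, 0.1968, 0.0771]
tool_rot: [3.139, -0.041, 0.011]
ft_force: [1.8, -3.6, 2.1]
grip_width: 0.006
grip_force: 2.3
```

Call:
step_arm(commands=[{"travel": [-0.005, -0.007, 0], "turn": [0, 0, 0]}, {"travel": [-0.01, -0.013, 0], "turn": [0, 0, 0]}, {"travel": [-0.016, -0.018, 0], "turn": [0, 0, 0]}, {"travel": [-0.016, -0.018, 0], "turn": [0, 0, 0]}])

```text
time: 20.05
position: [0.5465, 0.2164, 0.0761]
tool_rot: [3.14, -0.039, 0.007]
ft_force: [0.8, -1.7, 1.2]
grip_width: 0.006
grip_force: 1.2
```

Call:
step_arm(commands=[{"travel": [-0.006, -0.005, 0], "turn": [0, 0, 0]}, {"travel": [-0.012, -0.009, 0], "turn": [0, 0, 0]}, {"travel": [-0.018, -0.011, 0], "turn": [0, 0, 0]}, {"travel": [-0.018, -0.011, 0], "turn": [0, 0, 0]}])

```text
time: 20.45
position: [0.527, 0.2291, 0.0745]
tool_rot: [-3.14, 0.038, -0.002]
ft_force: [1.4, -1.1, 1.5]
grip_width: 0.007
grip_force: 0.6
```

Call:
step_arm(commands=[{"travel": [0.01, 0, 0], "turn": [0, 0, 0]}, {"travel": [0.01, -0.02, -0.04], "turn": [0, 0, 0]}, {"travel": [-0.02, -0.03, -0.08], "turn": [0, 0, 0]}, {"travel": [-0.06, -0.03, -0.1], "turn": [0, 0, 0]}, {"travel": [-0.1, -0.01, -0.1], "turn": [0, 0, 0]}])

```text
time: 20.95
position: [0.4274, 0.2459, 0.1768]
tool_rot: [-3.135, 0.03, -0.006]
ft_force: [-0.1, -0.5, -0.1]
grip_width: 0.006
grip_force: 0.0
```

Call:
step_arm(commands=[{"travel": [0, 0, 0], "turn": [0, 0, 0]}, {"travel": [0, 0, 0], "turn": [0, 0, 0]}])

```text
time: 21.15
position: [0.4275, 0.2402, 0.1738]
tool_rot: [3.141, -0.04, 0.002]
ft_force: [0.4, 0.8, -0.0]
grip_width: 0.001
grip_force: 0.0
```

```bash
python3 - <<'E'
from h import *
s=ctrl.get_state();im=ctrl.get_image('wrist');cv2.imwrite('pics/w5.png',im[:,:,::-1]);np.save('w5.npy',np.r_[s['position'],s['tool_rot']]);print(s['time'],s['position'])
# black handle / hub mask
hsv=cv2.cvtColor(im,cv2.COLOR_RGB2HSV);m=((im.max(2)<60)).astype(np.uint8);m[285:]=0
n,l,st,c=cv2.connectedComponentsWithStats(m)
for i in range(1,n):
    if st[i,4]>250:
        y,x=np.nonzero(l==i);p=np.c_[x,y].astype(np.float32);print(st[i],c[i].round(1),cv2.minAreaRect(p))
E
```

```text
21.15 [0.4274797  0.24023089 0.17379342]
[495  71  22 126 546] [505.6 133.5] ((505.6631164550781, 133.52415466308594), (4.469734191894531, 126.72795104980469), 8.426968574523926)
[ 300  104  131   40 3142] [363.1 123.5] ((365.09698486328125, 119.691650390625), (131.09945678710938, 34.393253326416016), 6.842772960662842)
```

Lever at about 82°, loose. Now I press the block home again from the -x side of the handle.

Call:
step_arm(commands=[{"travel": [0.02, 0.01, 0.03], "turn": [0, 0, 0]}, {"travel": [0.04, 0.015, 0.07], "turn": [0, 0, 0]}, {"travel": [0.04, 0.015, 0.11], "turn": [0, 0, 0]}, {"travel": [0.04, 0.015, 0.126], "turn": [0, 0, 0]}, {"travel": [0.04, 0.015, 0.126], "turn": [0, 0, 0]}])

```text
time: 21.7
position: [0.4656, 0.2243, 0.0449]
tool_rot: [-3.141, 0.04, 0.01]
ft_force: [-1.2, 0.9, 0.2]
grip_width: 0.007
grip_force: 0.0
```

Call:
step_arm(commands=[{"travel": [0, 0.008, 0], "turn": [0, 0, 0]}, {"travel": [0, 0.014, 0], "turn": [0, 0, 0]}, {"travel": [0, 0.018, 0], "turn": [0, 0, 0]}, {"travel": [0, 0.02, 0], "turn": [0, 0, 0]}])

```text
time: 22.1
position: [0.4676, 0.2035, 0.0488]
tool_rot: [3.141, -0.042, 0.004]
ft_force: [0.4, -0.4, -0.4]
grip_width: 0.008
grip_force: 0.0
```

Call:
step_arm(commands=[{"travel": [0, 0.002, 0], "turn": [0, 0, 0]}, {"travel": [0, 0.004, 0], "turn": [0, 0, 0]}, {"travel": [0, 0.006, 0], "turn": [0, 0, 0]}, {"travel": [0, 0.008, 0], "turn": [0, 0, 0]}])

```text
time: 22.5
position: [0.4665, 0.1976, 0.0477]
tool_rot: [-3.139, 0.04, -0.001]
ft_force: [-0.2, 5.8, -1.4]
grip_width: 0.001
grip_force: 2.9
```

Call:
step_arm(commands=[{"travel": [0, 0.001, 0], "turn": [0, 0, 0]}, {"travel": [0, 0.002, 0], "turn": [0, 0, 0]}, {"travel": [0, 0.003, 0], "turn": [0, 0, 0]}])

```text
time: 22.8
position: [0.4665, 0.1974, 0.0478]
tool_rot: [-3.135, 0.037, -0.003]
ft_force: [1.2, 9.8, -4.9]
grip_width: 0.009
grip_force: 5.2
```

Call:
step_arm(commands=[{"travel": [0, 0.001, 0], "turn": [0, 0, 0]}, {"travel": [0, 0.002, 0], "turn": [0, 0, 0]}])

```text
time: 23.0
position: [0.4664, 0.1963, 0.0478]
tool_rot: [-3.134, 0.036, -0.003]
ft_force: [1.2, 11.1, -5.3]
grip_width: 0.001
grip_force: 5.4
```

Call:
step_arm(commands=[{"travel": [0, 0.001, 0], "turn": [0, 0, 0]}, {"travel": [0, 0.002, 0], "turn": [0, 0, 0]}, {"travel": [0, 0.003, 0], "turn": [0, 0, 0]}])

```text
time: 23.3
position: [0.4663, 0.1934, 0.0478]
tool_rot: [-3.134, 0.036, -0.003]
ft_force: [0.9, 11.7, -5.4]
grip_width: 0.003
grip_force: 5.5
```

Call:
step_arm(commands=[{"travel": [0, 0.001, 0], "turn": [0, 0, 0]}, {"travel": [0, 0.002, 0], "turn": [0, 0, 0]}, {"travel": [0, 0.002, 0], "turn": [0, 0, 0]}])

```text
time: 23.6
position: [0.4663, 0.1929, 0.0478]
tool_rot: [-3.131, 0.035, -0.004]
ft_force: [1.2, 13.7, -7.7]
grip_width: 0.002
grip_force: 7.0
```

Call:
step_arm(commands=[{"travel": [0, 0.001, 0], "turn": [0, 0, 0]}, {"travel": [0, 0.003, 0], "turn": [0, 0, 0]}, {"travel": [0, 0.003, 0], "turn": [0, 0, 0]}])

```text
time: 23.9
position: [0.4662, 0.1928, 0.0479]
tool_rot: [-3.127, 0.033, -0.006]
ft_force: [3.0, 20.1, -11.2]
grip_width: 0.004
grip_force: 10.0
```

Home again: no movement at 20 N. Now I tighten from here, pushing the handle clockwise with an inward component.

Call:
step_arm(commands=[{"travel": [0, -0.02, 0], "turn": [0, 0, 0]}, {"travel": [0, -0.05, 0], "turn": [0, 0, 0]}, {"travel": [0.003, -0.05, -0.026], "turn": [0, 0, 0]}, {"travel": [0.003, -0.05, -0.026], "turn": [0, 0, 0]}])

```text
time: 24.3
position: [0.4721, 0.2352, 0.0759]
tool_rot: [-3.14, 0.037, -0.006]
ft_force: [0.5, 0.1, 0.9]
grip_width: 0.007
grip_force: 0.0
```

Call:
step_arm(commands=[{"travel": [0.006, 0, 0], "turn": [0, 0, 0]}, {"travel": [0.01, 0, 0], "turn": [0, 0, 0]}, {"travel": [0.014, 0, 0], "turn": [0, 0, 0]}, {"travel": [0.018, 0.001, 0], "turn": [0, 0, 0]}])

```text
time: 24.7
position: [0.4884, 0.2312, 0.0729]
tool_rot: [3.141, -0.041, -0.002]
ft_force: [-2.7, 2.3, -0.3]
grip_width: 0.005
grip_force: 1.8
```

Call:
step_arm(commands=[{"travel": [0.006, 0.001, 0], "turn": [0, 0, 0]}, {"travel": [0.01, 0.002, 0], "turn": [0, 0, 0]}, {"travel": [0.014, 0.003, 0], "turn": [0, 0, 0]}, {"travel": [0.018, 0.004, 0], "turn": [0, 0, 0]}, {"travel": [0.022, 0.005, 0], "turn": [0, 0, 0]}])

```text
time: 25.2
position: [0.5085, 0.2269, 0.0728]
tool_rot: [-3.141, 0.038, 0.006]
ft_force: [-6.2, 2.8, 0.5]
grip_width: 0.004
grip_force: 3.2
```

Call:
step_arm(commands=[{"travel": [0.004, 0.001, 0], "turn": [0, 0, 0]}, {"travel": [0.008, 0.003, 0], "turn": [0, 0, 0]}, {"travel": [0.012, 0.005, 0], "turn": [0, 0, 0]}, {"travel": [0.016, 0.007, 0], "turn": [0, 0, 0]}, {"travel": [0.016, 0.007, 0], "turn": [0, 0, 0]}])

```text
time: 25.7
position: [0.5238, 0.2192, 0.0726]
tool_rot: [3.141, -0.039, -0.008]
ft_force: [-6.5, 1.7, 0.3]
grip_width: 0.006
grip_force: 3.1
```

Call:
step_arm(commands=[{"travel": [0.004, 0.003, 0], "turn": [0, 0, 0]}, {"travel": [0.008, 0.006, 0], "turn": [0, 0, 0]}, {"travel": [0.011, 0.009, 0], "turn": [0, 0, 0]}, {"travel": [0.014, 0.012, 0], "turn": [0, 0, 0]}, {"travel": [0.014, 0.012, 0], "turn": [0, 0, 0]}])

```text
time: 26.2
position: [0.5361, 0.2089, 0.0724]
tool_rot: [-3.139, 0.037, 0.011]
ft_force: [-9.2, 5.3, 0.7]
grip_width: 0.001
grip_force: 4.6
```

Call:
step_arm(commands=[{"travel": [0.003, 0.003, 0], "turn": [0, 0, 0]}, {"travel": [0.005, 0.007, 0], "turn": [0, 0, 0]}, {"travel": [0.007, 0.011, 0], "turn": [0, 0, 0]}, {"travel": [0.007, 0.011, 0], "turn": [0, 0, 0]}])

```text
time: 26.6
position: [0.5429, 0.1999, 0.0726]
tool_rot: [-3.136, 0.034, 0.009]
ft_force: [-7.9, 9.2, -1.0]
grip_width: 0.011
grip_force: 5.6
```

Call:
step_arm(commands=[{"travel": [0.002, 0.003, 0], "turn": [0, 0, 0]}, {"travel": [0.003, 0.006, 0], "turn": [0, 0, 0]}, {"travel": [0.003, 0.006, 0], "turn": [0, 0, 0]}])

```text
time: 26.9
position: [0.5456, 0.1952, 0.0726]
tool_rot: [-3.134, 0.033, 0.009]
ft_force: [-7.6, 10.0, -1.4]
grip_width: 0.007
grip_force: 6.5
```

Call:
step_arm(commands=[{"travel": [-0.005, -0.015, 0], "turn": [0, 0, 0]}, {"travel": [-0.005, -0.03, 0], "turn": [0, 0, 0]}, {"travel": [-0.005, -0.03, -0.04], "turn": [0, 0, 0]}, {"travel": [-0.03, -0.02, -0.08], "turn": [0, 0, 0]}, {"travel": [-0.06, 0.01, -0.12], "turn": [0, 0, 0]}])

```text
time: 27.4
position: [0.4942, 0.1875, 0.1902]
tool_rot: [-3.139, 0.034, -0.004]
ft_force: [0.5, -0.8, -0.5]
grip_width: 0.008
grip_force: 0.0
```

Call:
step_arm(commands=[{"travel": [-0.03, 0.04, 0], "turn": [0, 0, 0]}, {"travel": [-0.043, 0.072, 0], "turn": [0, 0, 0]}, {"travel": [-0.043, 0.072, 0], "turn": [0, 0, 0]}, {"travel": [-0.043, 0.072, 0], "turn": [0, 0, 0]}])

```text
time: 27.8
position: [0.4497, 0.1133, 0.1888]
tool_rot: [3.14, -0.043, 0.005]
ft_force: [-0.5, 0.5, 0.7]
grip_width: -0.0
grip_force: 0.0
```

```bash
python3 -c "
from h import *
print(ctrl.get_state()['position']);cv2.imwrite('pics/fL.png',ctrl.get_image('wrist')[:,:,::-1])"
```

```text
[0.44974729 0.11333315 0.18880026]
```

Call:
step_arm(commands=[{"travel": [0, 0.045, 0], "turn": [0, 0, 0]}, {"travel": [0, 0.09, 0], "turn": [0, 0, 0]}, {"travel": [0, 0.135, 0], "turn": [0, 0, 0]}, {"travel": [0, 0.175, 0], "turn": [0, 0, 0]}, {"travel": [0, 0.21, 0], "turn": [0, 0, 0]}])

```text
time: 28.35
position: [0.4444, -0.0971, 0.1879]
tool_rot: [3.141, -0.038, 0.001]
ft_force: [0.5, -0.1, 0.6]
grip_width: 0.01
grip_force: 0.0
```

Call:
step_arm(commands=[{"travel": [0, 0, 0], "turn": [0, 0, 0]}, {"travel": [0, 0, 0], "turn": [0, 0, 0]}])

```text
time: 28.55
position: [0.4443, -0.0953, 0.1876]
tool_rot: [-3.14, 0.039, 0.0]
ft_force: [0.1, 0.7, 0.4]
grip_width: 0.004
grip_force: 0.0
```

```bash
python3 -c "
from h import *
print(ctrl.get_state()['position']);im=ctrl.get_image('wrist')[:,:,::-1];cv2.imwrite('pics/fR.png',im)
a=cv2.imread('pics/fL.png')
cv2.imwrite('pics/ends3.png',np.hstack([cv2.resize(i[60:250,250:370],None,fx=3.1,fy=3.1) for i in(a,im)]))"
```

```text
[ 0.44431842 -0.09526231  0.18762435]
```

View pics/ends3.png

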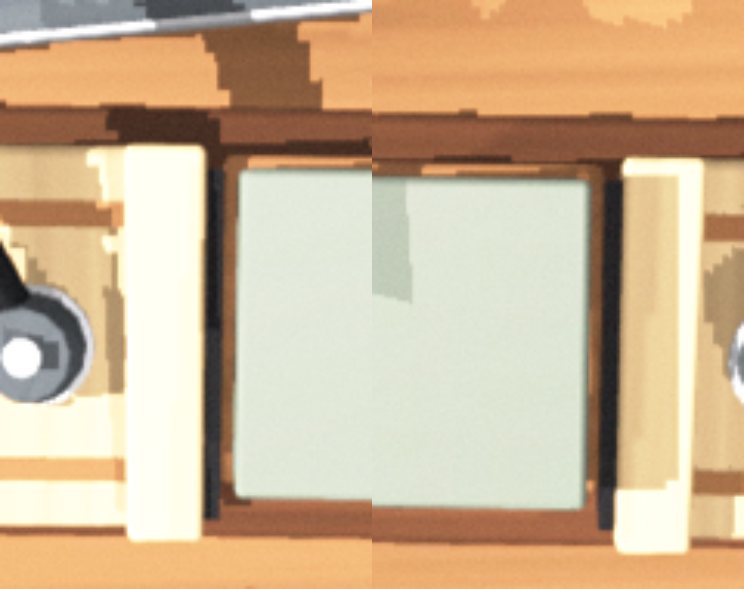

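Both ends now show rubber directly against the base, with no track visible between. The lever is hard at about 12.6 N and the arm is clear, so I'm handing in.

```bash
python3 -c "
from bench import ctrl
print(ctrl.close_job())"
```

```text
the job is handed in; nothing more can be done
None
```

The right block was the clamped one; I pushed the left block in until the stone was home with no visible gap at either end, clamped its lever hard at about 12 N, and handed the job in (no verdict was returned).

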